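Line up a die set with its taper pin

ROBOT

A 7-joint arm with a two-finger parallel gripper is mounted at the origin on a cart in front of the work surface, level with it; the furniture and walls round the work are solid. World frame = base frame: x ahead of the robot, y to its left, z up, the work surface at z = 0. Lengths are in m, angles in rad, forces in N, time in s.
With the tool pointing down it reaches from about 0.4 to 0.75 m from the base axis. Payload 19.5 kg.
Tool frame: the origin (TCP) lies on the centre line of the jaws, within the pads' length; the fingertips stand 14 mm ahead of it and the grasp point (between the pads) lies 5 mm behind it; z points along the fingers, y is the line along which they close (so a half turn about z gives the same grasp; the last joint's range is limited). The gripper opens to 85 mm and grips with 20 to 120 N. Pads are 22 mm wide; open, the fingers measure 114 mm over their backs; the gripper's body (76 mm by 85 mm) begins 54 mm behind the grasp point. The pads swing forward as they close: fully open they stand 13 mm farther back than shut.
Start: joints at [-1.384, 0.707, -0.028, 1.485, 0.022, 0.951, -0.075], TCP at [0.13, 0.56, 0.245] pointing down, gripper open.
Joint ranges: [-2.71, 2.71], [-0.32, 2.16], [-1.57, 1.52], [0, 2.45], [-1.46, 4.6], [0, 2.02], [-2.83, 2.83]. Speed limits (rad/s): [1.89, 1.89, 2.57, 2.57, 3.01, 3.01, 3.01].

INTERFACE

Orientations are given as a unit quaternion [x, y, z, w].
In Python, from bench import robot gives the robot as it stands.
- The arm moves only by the tool move_arm, never from a script. Its argument "series" is a list of rows, each a list of 4 numbers: the shift along the tool's x, y, z in cm, then the turn about the tool's z in degrees. In form: [[dx, dy, dz, roll], ...]. A call has exactly 10 rows; each row shifts and turns the commanded pose from where the row before left it, along the tool's axes as they then stand; what a row does not reach is not made up. A row lasts 1/8 s, in which the tool goes at most 62.5 mm and 10.7 degrees, less where a joint would pass 70% of its speed; a pose out of reach is approached as far as the arm can. A call with a gripper value outside its range is refused whole. "hand" is the opening in per cent of the stroke, from 0 (shut) to 100 (fully open), set as the call begins (left out, the last holds). The fingers move at their own pace and stop on an object; "squeeze" is the grip in N (left out, the last holds). Time passes only in rows, so rows that do not move let the fingers close, or fill a call up. It gives the time, the measured TCP pose, the force, the opening and the grip force at its end, in the units of the state.
- robot.observe(): the state, without advancing time (a new reading comes with each control period).
- robot.grab_frame(name): name is "side" or "top" or "wrist"; returns the picture (420x560x3 uint8, blue, green, red); there is no depth.
- robot.camera_model(name): a dict with "fx", "fy", "cx", "cy" (pixels), "k1" (the pictures are not rectified: a ray, as slopes to the right and down, at radius r is drawn at 1 + k1 r^2 times it, then the intrinsics apply), "rvec" (rotation vector, rad) and "tvec" (3), from world to camera coordinates, as OpenCV has them. Camera axes: x right, y down, z forward; pixel columns grow to the right and rows downward; lengths in m; the calibration is good to about 2 mm. A picture is of the moment at which its call begins: read the wrist's pose just before it. camera_model takes no time and is no camera call; for the wrist camera it gives the pose at the moment of the call.
- robot.close_job(): hands the job in; it is judged then, once.
The state is a dict: "t": time; "qpos": joint angles; "qd": joint speeds; "effort": joint torques, N m; "tcp_pos": TCP position; "tool_rot": TCP orientation; "wrist_force": force on the tool from outside, world axes, zero at the start; "wrist_torque": the same for the moment, N m; "opening": finger opening in m; "grasp_force": force on a finger pad.
Only numpy, scipy, OpenCV 4.12 (cv2) and the standard library are available. Lean on these libraries where they do the work, as an engineer would, in place of code of your own. Each camera call takes 0.05 s, during which the arm holds its last target. There are 200 camera calls.

TASK

Draw the steel taper pin out of its wooden block and drive it point first down through the hole in the top plate of the steel die set. The loose plate underneath has shifted, so feel with the point for its hole and let the taper pull it into line, never forcing it, until the pin stands upright with its collar flush on the top plate; then let go and stand clear. Leave the other things on the bench where they are.

Things in the scene. Friction and masses are not known exactly. Their poses are not given: they have to be found in the camera images.
- taper_pin: the loose taper pin, bright steel, upright, 90 mm long, 0.1 to 0.17 kg. Origin at the centre of its tip, z up towards the grip. Diameters by height above the tip: tip 7.4 mm, blunt and flat; taper to 13.8 mm at 24 mm; plain to 36 mm; cone to 18.8 mm at 42 mm; plain to 46 mm; then collar and grip. At the start it hangs by its collar in the wooden block, tip 6 mm above the bench.
- pin_collar (a point): on the pin's axis, 46 mm above its tip: underside of the pin's collar, which is 26 mm across and 5 mm thick. This face seats on the die set's top plate.
- pin_grip (a point): on the pin's axis, 73 mm above its tip: where to take the pin from above, in any yaw. The round grip is 18 mm across and reaches from the collar (51 mm above the tip) to the end (90 mm).
- pin_block: fixed block of light wood, 64 x 64 x 52 mm high, with one upright 22 mm through hole in its middle that holds the pin. Origin under its centre, on the bench. (Mind the arm: a long shop light hangs 0.75 m above the bench level from the robot's front towards the right, its near end at about x 0.2, y -0.07; swing in with the elbow drawn back or to the left.)
- die_set: fixed steel die set, 104 x 94 mm on plan, 62 mm high: base, two rails and four corner posts carrying a fixed top plate 100 x 90 x 10 mm with a screw head 3 mm high at each corner. A loose lower plate lies right under the top plate, and below that is a free channel 42 mm wide and 30 mm deep. Origin under its centre, on the bench.
- guide_hole (a point): centre of the mouth of the 20 mm through hole in the top plate, on its top face, 62 mm above the bench; axes as the die set's, z up. With the pin home its tip is 46 mm below this point, on the hole's axis, and both plates' holes are in line (0.6 mm radial play).
- parting (a point): on the top hole's axis, 10 mm below its mouth: level of the loose lower plate's top face. That plate (about 64 mm across, 10 mm thick) has a 15 mm through hole and slides level in any direction, without turning or tipping, against 4 to 6 N of friction. Its hole starts 6.8 to 8 mm off this axis in an unknown direction, so a tip lowered on the axis lands on its face. The plate is not tracked.
- graver_a: bystander: graver with a dark wooden mushroom handle, 112 mm long, lying on the bench; origin under its middle
- solder_coil: bystander: small flat coil of grey solder wire, 44 mm across, 8 mm high; origin under its centre
- beeswax_puck: bystander: round brown lump of beeswax, 43 mm across, 13 mm high; origin under its centre
There are look-alikes about, which are no part of the job. Of the things shaped like the taper_pin, the steel one is meant.

How it is judged:
On the way, in this order (a step that is already met when the one before it is completed fails the run):
1. the pin is drawn clear of its block (z of taper_pin in the frame of pin_block above 0.056 m), for 0.1 s.
2. the pin's point has gone through the top hole into the lower plate's hole (tip more than 16 mm below the top face) (z of taper_pin in the frame of guide_hole below -0.016 m and horizontal distance between taper_pin and guide_hole below 0.009 m), for 0.1 s.
At the end, for the whole second after the job is handed in: The pin is home in the die set: tip at least 44.5 mm below the top plate's face (collar within 1.5 mm of it), within 2 mm of the hole's axis, upright within 0.05 rad, at rest and released (z of taper_pin in the frame of guide_hole below -0.0445 m and horizontal distance between taper_pin and guide_hole below 0.002 m and angle between taper_pin's own z axis and vertical below 0.05 rad and linear speed of taper_pin below 0.01 m/s and contact force between taper_pin and the fingers below 0.1 N); the robot touches nothing.
It fails at once if the pin is forced: more than 40 N between the pin and the die set (its lower plate included) (contact force between taper_pin and die_set above 40 N).
It fails at once if the fingers or the arm push on the die set with more than 20 N (contact force between any of the arm, the fingers and die_set above 20 N).
It fails at once if the graver a is moved by more than 15 mm (distance of graver_a from where it was at the start of the episode above 0.015 m).
It fails at once if the solder coil is moved by more than 15 mm (distance of solder_coil from where it was at the start of the episode above 0.015 m).
It fails at once if the beeswax puck is moved by more than 15 mm (distance of beeswax_puck from where it was at the start of the episode above 0.015 m).
It also fails if it takes over 61 s, if anything falls off the work surface, if the arm or the gripper's body presses on something with over 40 N, if the wrist force passes 120 N, or if a joint passes its speed limit or range.

## Working session

There is one attempt and no reset: what is moved stays moved. The work goes in short steps, Python scripts to look and compute and a tool call to move; the robot and the scene stay as the last step left them, time stands still between calls to the robot, and variables do not carry over. Pictures are saved under pics/ and viewed, at most 10 in all, crops included, and the job is handed in when it is done.

Besides the shell and the picture viewer there is one more tool, called after "Emit:" as name(argument=value, ...), one argument or row to a line, values as JSON. move_arm: Moves the arm, as the interface text tells. Its arguments: {"type":"object","properties":{"series":{"type":"array","items":{"type":"array","items":{"type":"number"}}},"hand":{"type":"number"},"squeeze":{"type":"number"}},"required":["series"]}

```bash
ls; mkdir -p pics
cat > h.py <<'E'
from bench import robot
import numpy as np, cv2
def model(n):
    m=robot.camera_model(n); R=cv2.Rodrigues(np.array(m["rvec"],float))[0]; return m,R,np.array(m["tvec"],float)
def ray(m,R,t,u,v):
    x=(u-m["cx"])/m["fx"]; y=(v-m["cy"])/m["fy"]; a,b=x,y
    for _ in range(20):
        s=1+m["k1"]*(a*a+b*b); a,b=x/s,y/s
    return -R.T@t, R.T@np.array([a,b,1.])
def onplane(M,u,v,z):
    o,d=ray(*M,u,v); return o+d*(z-o[2])/d[2]
def proj(M,p):
    m,R,t=M; c=R@np.array(p)+t; a,b=c[:2]/c[2]; s=1+m["k1"]*(a*a+b*b)
    return np.array([m["fx"]*a*s+m["cx"],m["fy"]*b*s+m["cy"]])
def st():
    s=robot.observe(); print({k:np.round(s[k],4).tolist() for k in("t","tcp_pos","tool_rot","wrist_force","opening","grasp_force")})
    return s
E
python3 - <<'E'
from h import *
st()
for n in("top","side"):
    cv2.imwrite(f"pics/{n}0.png",robot.grab_frame(n)); m,R,t=model(n); print(n,m,-R.T@t)
E
```

```text
pics
{'t': 0.0, 'tcp_pos': [0.1304, 0.5598, 0.2448], 'tool_rot': [0.1142, 0.9935, -0.0006, -0.0], 'wrist_force': [0.3686, -0.0715, -0.2226], 'opening': 0.0856, 'grasp_force': 0.0}
top {'fx': 435.4001640148382, 'fy': 435.4001640148382, 'cx': 274.4017974386275, 'cy': 209.98718266022217, 'k1': -0.09812161817470871, 'rvec': array([ 2.1197136 , -2.172385  ,  0.09421907]), 'tvec': array([0.02303686, 0.59580535, 1.11915184])} [ 0.45980191 -0.0248906   1.18151522]
side {'fx': 410.01857678619996, 'fy': 410.01857678619996, 'cx': 282.0223550569191, 'cy': 214.3360992693587, 'k1': -0.05795775326440334, 'rvec': array([ 0.06569777,  2.80148915, -1.38131539]), 'tvec': array([0.55791242, 0.04481861, 0.93563006])} [0.58796844 0.68890074 0.60694931]
```

View pics/top0.png

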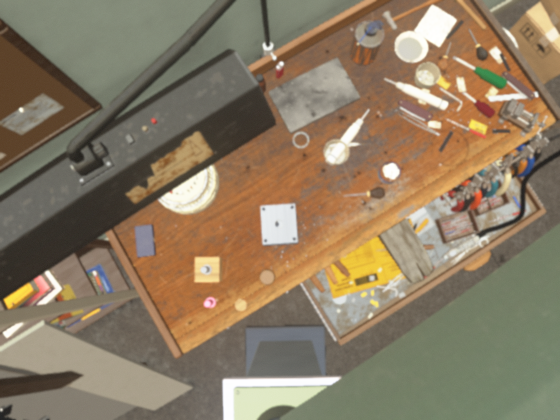

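View pics/side0.png

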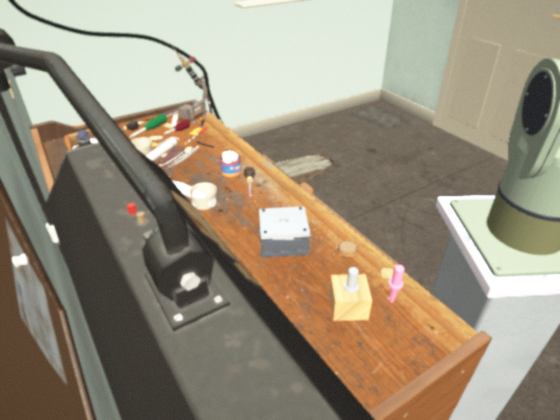

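Top view: the steel pin stands in the wooden block at about (207,268). The only look-alike is a pink pin at (210,302), and the die set's hole is at (279,223). In the side view the steel pin is at (352,279), the pink one at (397,277), and the die set at (285,230). I choose the steel pin in the block.

Run:
```python
from h import *
T=model("top");S=model("side")
t=cv2.imread("pics/top0.png");s=cv2.imread("pics/side0.png")
# block top mask
hs=cv2.cvtColor(t,cv2.COLOR_BGR2HSV)
for nm,(x0,y0,x1,y1),lo,hi,z in [("block",(185,250,230,290),(10,60,190),(30,200,255),.052),("die",(250,195,310,255),(80,0,150),(130,90,255),.062)]:
    m=cv2.inRange(hs,lo,hi); k=np.zeros_like(m); k[y0:y1,x0:x1]=m[y0:y1,x0:x1]
    c=max(cv2.findContours(k,cv2.RETR_EXTERNAL,cv2.CHAIN_APPROX_NONE)[0],key=cv2.contourArea)
    r=cv2.minAreaRect(c); b=[onplane(T,*p,z) for p in cv2.boxPoints(r)]
    print(nm,np.round(r[0],1),"ctr",onplane(T,*r[0],z).round(4),"sides",[round(np.linalg.norm(b[i]-b[i-1]),4) for i in(1,2)],"yaw",np.degrees(np.arctan2(*(b[1]-b[0])[1::-1])).round(1))
for u,v,z in((210,302,0.06),(267,277,.013),(241,305,0.01)): print(u,v,onplane(T,u,v,z).round(3))
# pin by two-view: top-end centre
print("pin top guess",onplane(T,207,268,.096).round(4),onplane(S,352.5,269,.096).round(4))
a=cv2.resize(t[190:320,180:320],None,fx=4,fy=4,interpolation=cv2.INTER_CUBIC)
b=cv2.resize(s[200:330,250:420],None,fx=3.2,fy=3.2,interpolation=cv2.INTER_CUBIC)
cv2.imwrite("pics/c1.png",a);cv2.imwrite("pics/c2.png",b)
```

```text
block [206.5 269.5] ctr [0.4434 0.1877 0.052 ] sides [np.float64(0.0658), np.float64(0.0696)] yaw -91.1
die [278.8 224.2] ctr [ 0.5557 -0.0029  0.062 ] sides [np.float64(0.0872), np.float64(0.0986)] yaw -87.9
210 302 [0.36  0.178 0.06 ]
267 277 [0.42  0.033 0.013]
241 305 [0.347 0.104 0.01 ]
pin top guess [0.4477 0.1782 0.096 ] [0.4435 0.1866 0.096 ]
```

View pics/c1.png

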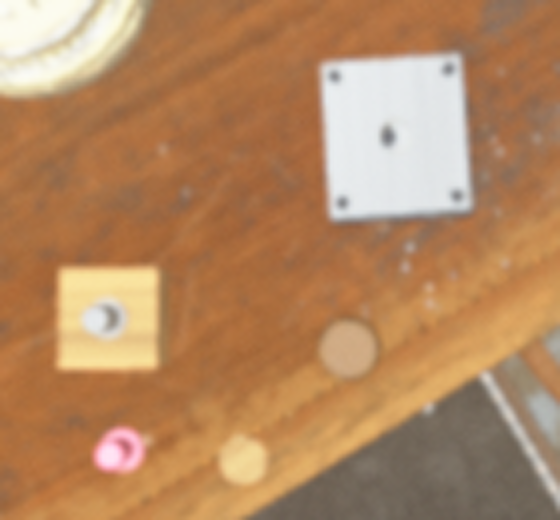

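View pics/c2.png

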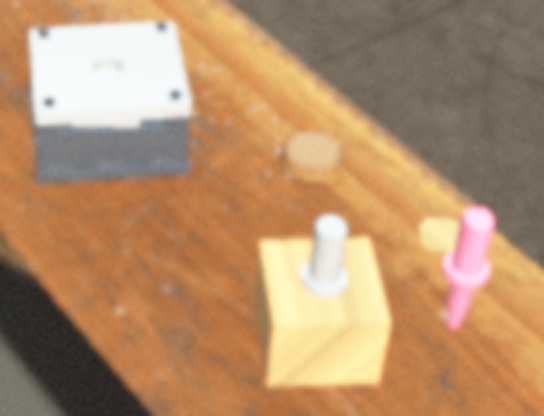

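Crops confirm it: the bright steel pin sits in the wood block (crop 1 at (100,318), crop 2 at (326,255)), and the pink one is the look-alike. The die's hole is at crop 1 (388,136). Moving in now.

Emit:
move_arm(
  series=[
    [0, 0, 0, -6.5],
    [0, 0, 0, -6.6],
    [-2.6, -3.1, 0, 0],
    [-2.6, -3.1, 0, 0],
    [-2.6, -3.1, 0, 0],
    [-2.6, -3.1, 0, 0],
    [-2.6, -3.1, 0, 0],
    [-2.6, -3.1, 0, 0],
    [-2.6, -3.1, 0, 0],
    [-2.6, -3.1, 0, 0],
  ],
  hand=100,
  squeeze=40,
)

```text
t: 1.35
tcp_pos: [0.339, 0.3108, 0.2452]
tool_rot: [0.0, 1.0, -0.0, -0.0]
wrist_force: [0.4, -0.6, 0.7]
opening: 0.0855
grasp_force: 0.0
```

Emit:
move_arm(
  series=[
    [-2.0, -2.4, 0, 0],
    [-2.0, -2.4, 0, 0],
    [-2.0, -2.4, 0, 0],
    [-2.0, -2.4, 0, 0],
    [-2.0, -2.4, 0, 0],
    [-0.4, -0.3, 0, 0],
    [0, 0, 0, 0],
    [0, 0, 0, 0],
    [0, 0, 0, 0],
    [0, 0, 0, 0],
  ],
)

```text
t: 2.6
tcp_pos: [0.4422, 0.1893, 0.2453]
tool_rot: [-0.0, 1.0, -0.0, -0.0]
wrist_force: [0.6, -0.1, 0.4]
opening: 0.0856
grasp_force: 0.0
```

Run:
```python
from h import *
s=st(); W=model("wrist"); w=robot.grab_frame("wrist"); cv2.imwrite("pics/w1.png",w)
T,S=model("top"),model("side"); sd=robot.grab_frame("side")
cv2.imwrite("pics/w1s.png",np.hstack([cv2.resize(w,(400,300)),cv2.resize(sd,(400,300))]))
np.savez("w1.npz",R=W[1],t=W[2]); print(W[0], "cam",-W[1].T@W[2])
for p in((.4434,.1877,.052),(.4434,.1877,.096),(.5557,-.0029,.062)): print(p,proj(W,p).round(1))
```

```text
{'t': 2.6, 'tcp_pos': [0.4422, 0.1893, 0.2453], 'tool_rot': [-0.0002, 1.0, -0.0, -0.0], 'wrist_force': [0.6194, -0.1483, 0.4164], 'opening': 0.0856, 'grasp_force': 0.0}
{'fx': 351.43730129187037, 'fy': 351.43730129187037, 'cx': 284.8024219665418, 'cy': 215.0425894279524, 'k1': -0.0887246951559139, 'rvec': array([-2.07669068, -2.07713382, -0.28224059]), 'tvec': array([-0.18829627, -0.46116166,  0.26087617])} cam [0.37474545 0.18841815 0.37449484]
(0.4434, 0.1877, 0.052) [284.1 193.8]
(0.4434, 0.1877, 0.096) [283.9 205. ]
(0.5557, -0.0029, 0.062) [ 98.7 303.5]
```

View pics/w1s.png

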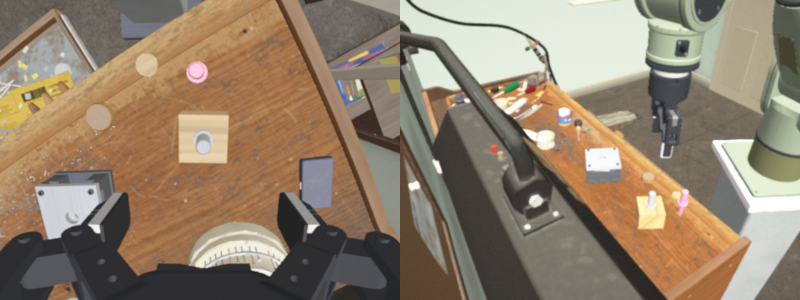

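Wrist view: the pin is at about (284,201) in full-size pixels, matching the prediction. The die and its hole are at about (100,303). I'll refine both from this frame.

Run:
```python
from h import *
w=cv2.imread("pics/w1.png"); z=np.load("w1.npz"); M=(robot.camera_model("wrist"),z["R"],z["t"])
hs=cv2.cvtColor(w,cv2.COLOR_BGR2HSV)
def blob(lo,hi,box):
    x0,y0,x1,y1=box; m=cv2.inRange(hs,lo,hi); k=np.zeros_like(m); k[y0:y1,x0:x1]=m[y0:y1,x0:x1]
    return max(cv2.findContours(k,cv2.RETR_EXTERNAL,cv2.CHAIN_APPROX_NONE)[0],key=cv2.contourArea)
c=blob((8,50,150),(30,255,255),(244,150,326,215)); r=cv2.boundingRect(c); print("block top?",r)
c=blob((0,0,60),(179,60,255),(258,170,312,228)); x,y,ww,hh=cv2.boundingRect(c); print("pin",x,y,ww,hh)
for v in range(y,y+hh,3):
    cc=c[c[:,0,1]==v][:,0,0]; print(v,cc.min(),cc.max(),end=" | ")
a=cv2.resize(w[165:235,245:325],None,fx=5,fy=5,interpolation=cv2.INTER_CUBIC)
b=cv2.resize(w[250:350,40:140],None,fx=3.5,fy=3.5,interpolation=cv2.INTER_CUBIC)
cv2.imwrite("pics/c3.png",np.hstack([a,b]))
```

```text
block top? (244, 150, 82, 65)
pin 270 181 30 36
181 283 286 | 184 276 293 | 187 273 296 | 190 271 297 | 193 270 298 | 196 270 299 | 199 270 298 | 202 271 297 | 205 274 295 | 208 274 295 | 211 275 293 | 214 278 291 |
```

View pics/c3.png

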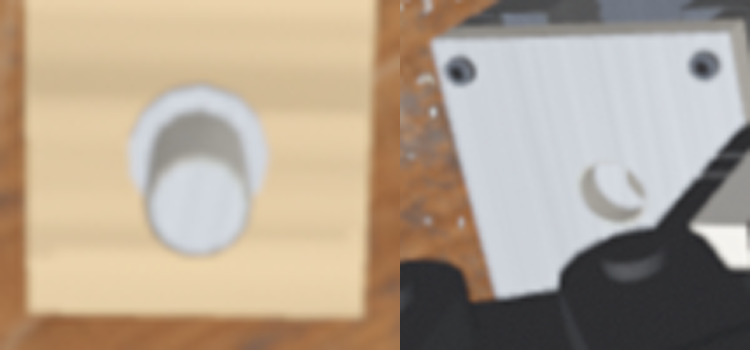

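The pin's end face is at about (284.6,206.2) and its collar centre at about (284.5,195.5). The die's hole shows a bright crescent of the shifted plate. I'll cast these points.

Run:
```python
from h import *
z=np.load("w1.npz"); M=(robot.camera_model("wrist"),z["R"],z["t"])
print(onplane(M,284.6,206.2,.096),onplane(M,284.5,195.7,.057))
# hole: crop (615,191)->
print("hole",onplane(M,40+(614-400)/3.5,250+191/3.5,.062))
```

```text
[0.44439849 0.18823039 0.096     ] [0.44415741 0.18811128 0.057     ]
hole [ 5.56875471e-01 -4.28573848e-04  6.20000000e-02]
```

Emit:
move_arm(
  series=[
    [-0.21, -0.11, 2, 0],
    [0, 0, 3, 0],
    [0, 0, 3, 0],
    [0, 0, 3, 0],
    [0, 0, 3, 0],
    [0, 0, 1.8, 0],
    [0, 0, 1, 0],
    [0, 0, 0, 0],
    [0, 0, 0, 0],
    [0, 0, 0, 0],
  ],
)

```text
t: 3.95
tcp_pos: [0.4447, 0.1879, 0.0778]
tool_rot: [0.0, 1.0, 0.0, 0.0]
wrist_force: [-0.1, 0.6, 0.3]
opening: 0.0855
grasp_force: 0.0
```

Emit:
move_arm(
  series=[
    [0, 0, 0, 0],
    [0, 0, 0, 0],
    [0, 0, 0, 0],
    [0, 0, 0, 0],
    [0, 0, 0, 0],
    [0, 0, 0, 0],
    [0, 0, 0, 0],
    [0, 0, 0, 0],
    [0, 0, 0, 0],
    [0, 0, 0, 0],
  ],
  hand=0,
  squeeze=40,
)

```text
t: 5.2
tcp_pos: [0.4445, 0.1878, 0.0774]
tool_rot: [0.0, 1.0, -0.0, 0.0]
wrist_force: [-0.9, -0.2, 4.7]
opening: 0.0168
grasp_force: 39.0
```

Emit:
move_arm(
  series=[
    [0, 0, 0, 0],
    [0, 0, -0.5, 0],
    [0, 0, -1, 0],
    [0, 0, -1.5, 0],
    [0, 0, -2, 0],
    [0, 0, -2, 0],
    [0, 0, -2, 0],
    [0, 0, -1, 0],
    [0, 0, 0, 0],
    [0, 0, 0, 0],
  ],
  hand=0,
  squeeze=80,
)

```text
t: 6.45
tcp_pos: [0.4443, 0.1877, 0.1768]
tool_rot: [0.0, 1.0, -0.0, -0.0]
wrist_force: [0.4, 0.0, -1.2]
opening: 0.0159
grasp_force: 78.1
```

Emit:
move_arm(
  series=[
    [-1, -1, 0, 0],
    [-2, -2.5, 0, 0],
    [-2, -2.5, 0, 0],
    [-2, -2.5, 0, 0],
    [-2, -2.5, 0, 0],
    [-2, -2.5, 0, 0],
    [-2, -2.5, 0, 0],
    [-1.5, -1.9, 0, 0],
    [-1, -1, 0, 0],
    [0, 0, 0, 0],
  ],
)

```text
t: 7.7
tcp_pos: [0.5996, -0.0028, 0.1766]
tool_rot: [0.001, 1.0, -0.0, -0.0]
wrist_force: [-0.5, 0.5, -1.3]
opening: 0.0157
grasp_force: 78.1
```

Run:
```python
from h import *
s=st(); W=model("wrist"); w=robot.grab_frame("wrist"); cv2.imwrite("pics/w2.png",w)
sd=robot.grab_frame("side"); cv2.imwrite("pics/s2.png",sd)
np.savez("w2.npz",R=W[1],t=W[2])
u,v=proj(W,(.5563,-.0015,.062)).astype(int); print(u,v)
u=min(max(u,50),510);v=min(max(v,50),370)
x0=max(u-60,0);y0=max(v-60,0);print(x0,y0)
b=cv2.resize(w[y0:y0+120,x0:x0+120],(360,360),interpolation=cv2.INTER_CUBIC)
cv2.imwrite("pics/c4.png",np.hstack([b,cv2.resize(sd[140:330,180:400],(416,360),interpolation=cv2.INTER_CUBIC)]))
```

```text
{'t': 7.7, 'tcp_pos': [0.5996, -0.0028, 0.1766], 'tool_rot': [0.001, 1.0, -0.0003, -0.0004], 'wrist_force': [-0.4678, 0.5349, -1.3127], 'opening': 0.0157, 'grasp_force': 78.109}
287 154
227 94
```

View pics/c4.png

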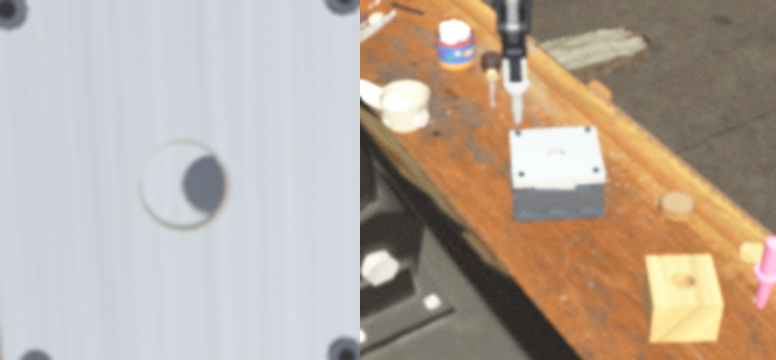

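The crop shows the hole centre at about (288,155.3) in the full frame. The plate's dark opening is displaced to image right (+y), its left edge near (287.7,155). In the side view the block is empty and the pin is held upright. Next I'll find the tip in the same frame.

Run:
```python
from h import *
z=np.load("w2.npz"); M=(robot.camera_model("wrist"),z["R"],z["t"]); w=cv2.imread("pics/w2.png")
g=cv2.cvtColor(w,cv2.COLOR_BGR2GRAY)
sub=cv2.resize(g[134:176,268:308],None,fx=4,fy=4,interpolation=cv2.INTER_CUBIC)
k=(sub<150).astype(np.uint8); c=max(cv2.findContours(k,cv2.RETR_EXTERNAL,cv2.CHAIN_APPROX_NONE)[0],key=cv2.contourArea)
x,y,a,b=cv2.boundingRect(c); L,Rr,U,D=268+x/4,268+(x+a)/4,134+y/4,134+(y+b)/4; print("dark",L,Rr,U,D)
print("hole",onplane(M,288,155.3,.062).round(4)," dark left edge",onplane(M,L,(U+D)/2,.052).round(4))
# ring via hough
ci=cv2.HoughCircles(cv2.medianBlur(sub,3),cv2.HOUGH_GRADIENT,2,50,param1=60,param2=20,minRadius=50,maxRadius=70); 
if ci is not None:
    q=ci[0][0]; print("hough",268+q[0]/4,134+q[1]/4,q[2]/4, onplane(M,268+q[0]/4,134+q[1]/4,.062).round(4))
p=proj(M,(.5994,-.0026,.1052)); print("tip pred",p, "cam",-M[1].T@M[2])
u,v=p.astype(int); cv2.imwrite("pics/c5.png",cv2.resize(w[max(0,v-50):v+50,u-50:u+50],None,fx=5,fy=5,interpolation=cv2.INTER_CUBIC)); print(u-50,v-50)
```

```text
dark 288.25 302.0 146.0 165.75
hole [ 0.5569 -0.0014  0.062 ]  dark left edge [ 0.5583 -0.0012  0.052 ]
hough 287.75 157.75 13.3 [ 0.5586 -0.0016  0.062 ]
tip pred [286.62873749 233.8169825 ] cam [ 0.53228383 -0.00341987  0.30579054]
236 183
```

View pics/c5.png

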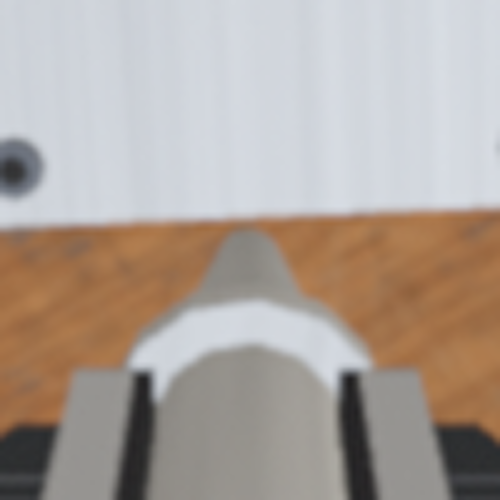

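Emit:
move_arm(
  series=[
    [1.0, 0.1, 0, 0],
    [1.5, 0.3, 0, 0],
    [1.2, 0.2, 0, 0],
    [0.54, 0.1, 0, 0],
    [0, 0, 1, 0],
    [0, 0, 1.5, 0],
    [0, 0, 1, 0],
    [0, 0, 0.5, 0],
    [0, 0, 0, 0],
    [0, 0, 0, 0],
  ],
  hand=0,
  squeeze=60,
)

```text
t: 9.05
tcp_pos: [0.5572, 0.0058, 0.1376]
tool_rot: [0.0, 1.0, -0.0, 0.0]
wrist_force: [-1.0, -0.7, -1.2]
opening: 0.0162
grasp_force: 78.1
```

Run:
```python
from h import *
s=st(); W=model("wrist"); w=robot.grab_frame("wrist"); cv2.imwrite("pics/w3.png",w); np.savez("w3.npz",R=W[1],t=W[2])
sd=robot.grab_frame("side"); cv2.imwrite("pics/s3.png",sd); p=s["tcp_pos"]
u,v=proj(W,(p[0],p[1],p[2]-.0714)).astype(int); print("tip",proj(W,(p[0],p[1],p[2]-.0714)),"hole",proj(W,(.5564,-.0008,.062)))
x0,y0=u-40,v-45
S=model("side"); a,b=proj(S,(.5564,-.0008,.062)).astype(int); print("crop",x0,y0,"side",a,b)
cv2.imwrite("pics/c6.png",np.hstack([cv2.resize(w[y0:y0+75,x0:x0+80],(400,375),interpolation=cv2.INTER_CUBIC),cv2.resize(sd[b-38:b+37,a-40:a+40],(400,375),interpolation=cv2.INTER_CUBIC)]))
```

```text
{'t': 9.05, 'tcp_pos': [0.5572, 0.0058, 0.1376], 'tool_rot': [0.0001, 1.0, -0.0, 0.0002], 'wrist_force': [-1.0331, -0.6509, -1.2437], 'opening': 0.0162, 'grasp_force': 78.0986}
tip [286.17406171 233.98769348] hole [275.36526546 230.58717838]
crop 246 188 side 282 219
```

View pics/c6.png

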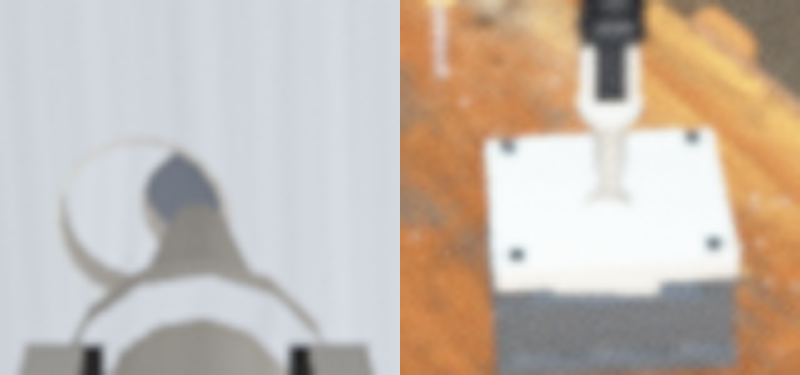

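The left half shows the tip front at about (283.8,229.4), the hole's near edge at (274.2,215.6) and its left and right edges at columns 258 and 290.4. The dark plate opening is right under the tip. In the side view the pin is upright over the hole.

Run:
```python
from h import *
z=np.load("w3.npz"); M=(robot.camera_model("wrist"),z["R"],z["t"])
print("tip ctr",onplane(M,283.8,229.4,.0662)+[.0037,0,0]); print("hole front->ctr",onplane(M,274.2,215.6,.062)+[.01,0,0])
print("hole l,r",onplane(M,258,228,.062),onplane(M,290.4,231,.062))
print("dark left",onplane(M,246+145/5,188+195/5,.052),"dark top",onplane(M,246+178/5,188+152/5,.052))
```

```text
tip ctr [0.55798557 0.00437859 0.0662    ]
hole front->ctr [ 0.55687327 -0.00143158  0.062     ]
hole l,r [ 0.55473862 -0.01140352  0.062     ] [0.55666869 0.00840544 0.062     ]
dark left [ 0.55724375 -0.00130009  0.052     ] dark top [0.55151558 0.00294218 0.052     ]
```

Emit:
move_arm(
  series=[
    [0, -0.08, 0, 0],
    [0, 0, 0.2, 0],
    [0, 0, 0.2, 0],
    [0, 0, 0.2, 0],
    [0, 0, 0.2, 0],
    [0, 0, 0.15, 0],
    [0, 0, 0.1, 0],
    [0, 0, 0.05, 0],
    [0, 0, 0, 0],
    [0, 0, 0, 0],
  ],
)

```text
t: 10.4
tcp_pos: [0.557, 0.0049, 0.1264]
tool_rot: [0.0, 1.0, -0.0, 0.0]
wrist_force: [0.5, -1.8, -1.0]
opening: 0.016
grasp_force: 78.2
```

Emit:
move_arm(
  series=[
    [0, 0, 0.05, 0],
    [0, 0, 0.05, 0],
    [0, 0, 0.05, 0],
    [0, 0, 0.05, 0],
    [0, 0, 0.05, 0],
    [0, 0, 0.05, 0],
    [0, 0, 0.05, 0],
    [0, 0, 0.05, 0],
    [0, 0, 0, 0],
    [0, 0, 0, 0],
  ],
)

```text
t: 11.65
tcp_pos: [0.557, 0.0048, 0.1223]
tool_rot: [0.0, 1.0, -0.0, -0.0]
wrist_force: [1.2, -5.5, 1.8]
opening: 0.0157
grasp_force: 78.5
```

Emit:
move_arm(
  series=[
    [0, -0.03, 0, 0],
    [0, -0.03, 0, 0],
    [0, 0, 0.05, 0],
    [0, 0, 0.05, 0],
    [0, -0.02, 0.05, 0],
    [0, 0, 0.05, 0],
    [0, -0.02, 0.05, 0],
    [0, 0, 0.05, 0],
    [0, 0, 0, 0],
    [0, 0, 0, 0],
  ],
)

```text
t: 12.9
tcp_pos: [0.557, 0.0041, 0.1193]
tool_rot: [0.0, 1.0, -0.0, -0.0]
wrist_force: [0.6, -2.7, -1.0]
opening: 0.0157
grasp_force: 78.3
```

Emit:
move_arm(
  series=[
    [0, -0.02, 0.05, 0],
    [0, -0.02, 0.05, 0],
    [0, -0.02, 0.05, 0],
    [0, -0.02, 0.05, 0],
    [0, -0.02, 0.05, 0],
    [0, -0.02, 0.05, 0],
    [0, 0, 0.05, 0],
    [0, 0, 0, 0],
    [0, 0, 0, 0],
    [0, 0, 0, 0],
  ],
)

```text
t: 14.15
tcp_pos: [0.557, 0.0029, 0.1158]
tool_rot: [0.0, 1.0, -0.0, 0.0]
wrist_force: [0.3, 0.1, -1.2]
opening: 0.0157
grasp_force: 78.1
```

Emit:
move_arm(
  series=[
    [0.01, -0.03, 0, 0],
    [0.01, -0.03, 0, 0],
    [0.01, -0.03, 0, 0],
    [0.01, -0.03, 0, 0],
    [0.01, -0.03, 0, 0],
    [0.01, -0.03, 0, 0],
    [0.01, -0.03, 0, 0],
    [0.01, -0.03, 0, 0],
    [0.01, -0.03, 0, 0],
    [0, -0.03, 0, 0],
  ],
)

```text
t: 15.4
tcp_pos: [0.5562, -0.0002, 0.1159]
tool_rot: [0.0, 1.0, -0.0, 0.0]
wrist_force: [2.8, 4.0, -2.3]
opening: 0.0162
grasp_force: 78.3
```

Emit:
move_arm(
  series=[
    [0, 0, 0.07, 0],
    [0, 0, 0.07, 0],
    [0, 0, 0.07, 0],
    [0, 0, 0.07, 0],
    [0, 0, 0.07, 0],
    [0, 0, 0.07, 0],
    [0, 0, 0.07, 0],
    [0, 0, 0.07, 0],
    [0, 0, 0, 0],
    [0, 0, 0, 0],
  ],
)

```text
t: 16.65
tcp_pos: [0.556, -0.0002, 0.1102]
tool_rot: [0.0, 1.0, -0.0, -0.0]
wrist_force: [3.3, 4.4, -0.0]
opening: 0.0164
grasp_force: 78.7
```

Emit:
move_arm(
  series=[
    [0, 0, 0.07, 0],
    [0, 0, 0.07, 0],
    [0, 0, 0.07, 0],
    [0, 0, 0.07, 0],
    [0, 0, 0.07, 0],
    [0, 0, 0.07, 0],
    [0, 0, 0.07, 0],
    [0, 0, 0.07, 0],
    [0, 0, 0, 0],
    [0, 0, 0, 0],
  ],
)

```text
t: 17.9
tcp_pos: [0.5562, -0.0002, 0.1046]
tool_rot: [0.0, 1.0, -0.0, 0.0]
wrist_force: [3.5, 3.4, 2.0]
opening: 0.0158
grasp_force: 78.7
```

Emit:
move_arm(
  series=[
    [0, 0, 0.07, 0],
    [0, 0, 0.07, 0],
    [0, 0, 0.07, 0],
    [0, 0, 0.07, 0],
    [0, 0, 0.07, 0],
    [0, 0, 0.07, 0],
    [0, 0, 0.07, 0],
    [0, 0, 0.07, 0],
    [0, 0, 0, 0],
    [0, 0, 0, 0],
  ],
)

```text
t: 19.15
tcp_pos: [0.5563, -0.0002, 0.099]
tool_rot: [0.0, 1.0, -0.0, 0.0]
wrist_force: [4.4, 3.5, 1.2]
opening: 0.016
grasp_force: 78.6
```

Emit:
move_arm(
  series=[
    [0, 0, 0.05, 0],
    [0, 0, 0.05, 0],
    [0, 0, 0.05, 0],
    [0, 0, 0.05, 0],
    [0, 0, 0.05, 0],
    [0, 0, 0.05, 0],
    [0, 0, 0, 0],
    [0, 0, 0, 0],
    [0, 0, 0, 0],
    [0, 0, 0, 0],
  ],
)

```text
t: 20.4
tcp_pos: [0.5562, -0.0002, 0.096]
tool_rot: [0.0, 1.0, -0.0, 0.0]
wrist_force: [4.5, 3.5, 1.8]
opening: 0.016
grasp_force: 78.6
```

Emit:
move_arm(
  series=[
    [0, 0, 0.04, 0],
    [0, 0, 0.04, 0],
    [0, 0, 0.04, 0],
    [0, 0, 0.04, 0],
    [0, 0, 0.04, 0],
    [0, 0, 0.04, 0],
    [0, 0, 0, 0],
    [0, 0, 0, 0],
    [0, 0, 0, 0],
    [0, 0, 0, 0],
  ],
)

```text
t: 21.65
tcp_pos: [0.5563, -0.0002, 0.0936]
tool_rot: [0.0, 1.0, -0.0, 0.0]
wrist_force: [4.2, 4.1, 1.4]
opening: 0.0156
grasp_force: 78.7
```

Emit:
move_arm(
  series=[
    [0, 0, 0.03, 0],
    [0, 0, 0.03, 0],
    [0, 0, 0.03, 0],
    [0, 0, 0.03, 0],
    [0, 0, 0, 0],
    [0, 0, 0, 0],
    [0, 0, 0, 0],
    [0, 0, 0, 0],
    [0, 0, 0, 0],
    [0, 0, 0, 0],
  ],
)

```text
t: 22.9
tcp_pos: [0.5563, -0.0003, 0.0924]
tool_rot: [0.0, 1.0, -0.0, 0.0]
wrist_force: [4.8, 3.2, 3.0]
opening: 0.0161
grasp_force: 78.8
```

Emit:
move_arm(
  series=[
    [-0.02, 0.01, 0, 0],
    [0, 0, 0.02, 0],
    [0, 0, 0.02, 0],
    [0, 0, 0.02, 0],
    [0, 0, 0.02, 0],
    [0, 0, 0.02, 0],
    [0, 0, 0, 0],
    [0, 0, 0, 0],
    [0, 0, 0, 0],
    [0, 0, 0, 0],
  ],
)

```text
t: 24.15
tcp_pos: [0.5565, -0.0003, 0.0915]
tool_rot: [0.0, 1.0, -0.0, 0.0]
wrist_force: [4.8, 1.3, 4.9]
opening: 0.0162
grasp_force: 79.1
```

Emit:
move_arm(
  series=[
    [0, 0, 0.02, 0],
    [0, 0, 0.02, 0],
    [0, 0, 0.02, 0],
    [0, 0, 0.02, 0],
    [0, 0, 0.02, 0],
    [0, 0, 0.02, 0],
    [0, 0, 0, 0],
    [0, 0, 0, 0],
    [0, 0, 0, 0],
    [0, 0, 0, 0],
  ],
)

```text
t: 25.4
tcp_pos: [0.5566, -0.0005, 0.0903]
tool_rot: [0.0, 1.0, -0.0, 0.0]
wrist_force: [6.2, -0.5, 4.2]
opening: 0.0157
grasp_force: 78.9
```

Emit:
move_arm(
  series=[
    [-0.03, 0, 0, 0],
    [0, 0, 0.03, 0],
    [0, 0, 0.03, 0],
    [0, 0, 0.03, 0],
    [0, 0, 0.03, 0],
    [0, 0, 0.03, 0],
    [0, 0, 0.03, 0],
    [0, 0, 0, 0],
    [0, 0, 0, 0],
    [0, 0, 0, 0],
  ],
)

```text
t: 26.65
tcp_pos: [0.5568, -0.0005, 0.0885]
tool_rot: [0.0, 1.0, -0.0, 0.0]
wrist_force: [5.7, -0.8, 3.9]
opening: 0.0161
grasp_force: 78.9
```

Emit:
move_arm(
  series=[
    [0, 0, 0.02, 0],
    [0, 0, 0.02, 0],
    [0, 0, 0.02, 0],
    [0, 0, 0.02, 0],
    [0, 0, 0, 0],
    [0, 0, 0, 0],
    [0, 0, 0, 0],
    [0, 0, 0, 0],
    [0, 0, 0, 0],
    [0, 0, 0, 0],
  ],
)

```text
t: 27.9
tcp_pos: [0.5568, -0.0005, 0.0877]
tool_rot: [0.0, 1.0, -0.0, 0.0]
wrist_force: [4.9, -1.1, 5.6]
opening: 0.016
grasp_force: 79.0
```

Emit:
move_arm(
  series=[
    [-0.01, 0, 0.01, 0],
    [0, 0, 0.01, 0],
    [0, 0, 0.01, 0],
    [0, 0, 0.01, 0],
    [0, 0, 0, 0],
    [0, 0, 0, 0],
    [0, 0, 0, 0],
    [0, 0, 0, 0],
    [0, 0, 0, 0],
    [0, 0, 0, 0],
  ],
)

```text
t: 29.15
tcp_pos: [0.5569, -0.0004, 0.0875]
tool_rot: [0.0, 1.0, -0.0, 0.0]
wrist_force: [3.5, -0.9, 10.7]
opening: 0.0157
grasp_force: 79.6
```

Vertical force rose as the height stalled, so the collar is seated. Releasing.

Emit:
move_arm(
  series=[
    [0, 0, 0, 0],
    [0, 0, 0, 0],
    [0, 0, 0, 0],
    [0, 0, 0, 0],
    [0, 0, 0, 0],
    [0, 0, 0, 0],
    [0, 0, 0, 0],
    [0, 0, 0, 0],
    [0, 0, 0, 0],
    [0, 0, 0, 0],
  ],
  hand=60,
)

```text
t: 30.4
tcp_pos: [0.5567, -0.0001, 0.0872]
tool_rot: [0.0, 1.0, -0.0, -0.0]
wrist_force: [0.2, 0.0, 0.1]
opening: 0.0515
grasp_force: 0.0
```

Emit:
move_arm(
  series=[
    [0, 0, -0.5, 0],
    [0, 0, -1, 0],
    [0, 0, -1.5, 0],
    [0, 0, -2, 0],
    [0, 0, -2, 0],
    [0, 0, -2, 0],
    [0, 0, -2, 0],
    [0, 0, -1, 0],
    [0, 0, 0, 0],
    [0, 0, 0, 0],
  ],
)

```text
t: 31.65
tcp_pos: [0.5564, -0.0001, 0.2067]
tool_rot: [0.0, 1.0, -0.0, -0.0]
wrist_force: [-0.0, 0.4, 0.1]
opening: 0.051
grasp_force: 0.0
```

Run:
```python
from h import *
st(); w=robot.grab_frame("wrist"); sd=robot.grab_frame("side"); W=model("wrist");S=model("side")
print("wrist pin top pred",proj(W,(.5569,-.0004,.106)))
a,b=proj(S,(.5564,-.0008,.08)).astype(int)
cv2.imwrite("pics/c7.png",np.hstack([cv2.resize(w,(440,330)),cv2.resize(sd[b-40:b+40,a-40:a+40],(330,330),interpolation=cv2.INTER_CUBIC)]))
```

```text
{'t': 31.65, 'tcp_pos': [0.5564, -0.0001, 0.2067], 'tool_rot': [0.0001, 1.0, -0.0001, -0.0005], 'wrist_force': [-0.0011, 0.4293, 0.083], 'opening': 0.051, 'grasp_force': 0.0}
wrist pin top pred [285.57842865 221.07620996]
```

View pics/c7.png

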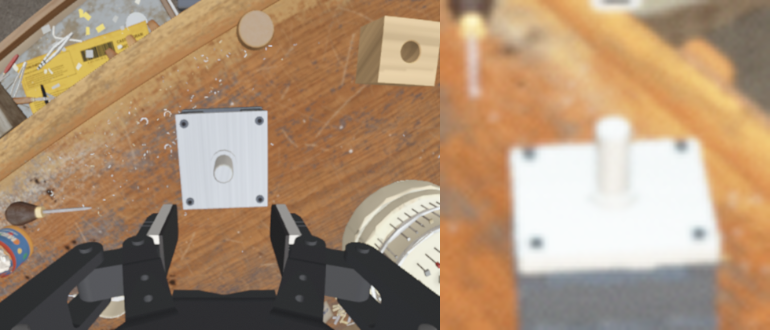

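The pin stands upright in the die with its collar on the top plate. In the wrist view it is at (223,168) of the shrunk frame, about (284,214) full size. The fingers are clear and the bystanders visible here (beeswax puck and graver) look undisturbed, so I'm handing in.

```bash
python3 -c "
from bench import robot
print(robot.close_job())"
```

```text
the job is handed in; nothing more can be done
None
```

I drew the steel pin from its block and seated it upright in the die set, collar down on the top plate. I then released it, backed the arm clear and handed the job in at about 32 s; the hand-in gave no verdict.

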